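Check two hand levers for clearance at the bar

ROBOT

A 6-joint arm with a two-finger parallel gripper is mounted at the origin on a cart in front of the work surface, level with it; the furniture and walls round the work are solid. World frame = base frame: x ahead of the robot, y to its left, z up, the work surface at z = 0. Lengths are in m, angles in degrees, forces in N, time in s.
With the tool pointing down it reaches from about 0.4 to 0.825 m from the base axis. Payload 7 kg.
Tool frame: the origin (TCP) lies midway between the tips of the shut fingers; the grasp point (between the pads) lies 19 mm behind it; z points along the fingers, y is the line along which they close (so a half turn about z gives the same grasp; the last joint's range is limited). The gripper opens to 88 mm and grips with 3 to 60 N. Pads are 19 mm wide; open, the fingers measure 130 mm over their backs; the gripper's body (78 mm by 193 mm) begins 47 mm behind the grasp point.
Start: joints at [83.085, 20.546, 0.682, 0, -70.136, -16.507], TCP at [0.268, 0.619, 0.227] pointing down, gripper open.
Joint ranges: [-176.03, 176.03], [-82.01, 121.73], [-58.28, 71.71], [-173.87, 95.51], [-174.79, -0.11], [-173.66, 173.66]. Speed limits (degrees/s): [136.94, 136.94, 172.46, 180, 180, 180].

INTERFACE

Orientations are given as [roll, pitch, yaw] about the fixed x, y, z axes, in that order (R = Rz(yaw) Ry(pitch) Rx(roll)).
In Python, from plant import r gives the robot as it stands. The module is installed in compiled form; this text tells all that it offers.
- The arm moves only by the tool play_rows, never from a script. Its argument "rows" is a list of rows, each an object with "slide": the shift along the tool's x, y, z as a fraction of full scale, a list of three; "delta_rot": the turn, a rotation vector about the tool's x, y, z as a fraction of full scale, a list of three; "fingers": the opening, from -1 (shut) to 1 (fully open). In form: [{"slide": [x, y, z], "delta_rot": [rx, ry, rz], "fingers": fingers}, ...]. A call has 1 to 8 rows; each row shifts and turns the commanded pose from where the row before left it, along the tool's axes as they then stand; what a row does not reach is not made up. Full scale, the value 1, is 0.15 m for a shift and 0.08 rad for a turn. A row lasts 1/8 s, in which the tool goes at most 62.5 mm and 10.7 degrees, less where a joint would pass 70% of its speed; a pose out of reach is approached as far as the arm can. A call with a number of a shift or a turn outside -1 to 1 is refused whole. A call with a gripper value outside its range is refused whole. The fingers move at their own pace and stop on an object; "squeeze" is the grip in N (left out, the last holds). Time passes only in rows, so rows that do not move let the fingers close. It gives the time, the measured TCP pose, the force, the opening and the grip force at its end, in the units of the state.
- r.get_state(): the state, without advancing time (a new reading comes with each control period).
- r.capture(name): name is "scene" or "side" or "wrist"; returns a dict with "image" (400x640x3 uint8, blue, green, red), "fx", "fy", "cx", "cy" (pixels), "distortion" ([k1, k2, p1, p2, k3] as OpenCV has them; the pictures are not rectified), "R" (3x3) and "t" (3): a world point X has camera coordinates R X + t; the wrist camera has in their place "T_tool_cam" (4x4, takes a point from camera to tool coordinates, whose origin is the TCP and whose axes are the flange's). Camera axes: x right, y down, z forward; pixel columns grow to the right and rows downward; lengths in m; the calibration is good to about 2 mm. A picture is of the moment at which its call begins: read the wrist's pose just before it. There is no depth.
- r.close_job(): hands the job in; it is judged then, once.
The state is a dict: "time_s": time; "joints": joint angles; "qd": joint speeds; "joint_torque": joint torques, N m; "tcp_pos": TCP position; "eef_rot": TCP orientation; "contact_force": force on the tool from outside, world axes, zero at the start; "moment": the same for the moment, N m; "gripper_width": finger opening in m; "gripper_force": force on a finger pad.
Only numpy, scipy, OpenCV 4.12 (cv2) and the standard library are available. Lean on these libraries where they do the work, as an engineer would, in place of code of your own. Each camera call takes 0.05 s, during which the arm holds its last target. There are 200 camera calls.

TASK

Check that the two hand levers on the bench stop short of their bars. First press the clutch lever (the short one with the plain end) in to its stop with the outside of your fingers, keep it there for a second and let it spring fully back out; then press the brake lever (the long one with the ball end) gently in to its stop in the same way, and finish while still holding it in, so that I can measure the gap. Press only from the outer side: do not pinch the levers, touch the bars or shift anything lying about.

Things in the scene. Friction and masses are not known exactly. Their poses are not given: they have to be found in the camera images.
- clutch_stand: fixed stand of the clutch handle: plywood base 90 x 170 x 18 mm, steel post at its -y end, level bar along y (axis 140 mm up), lever in front. The clutch lever is the SHORT one: 85 mm, plain end, pivot on the right seen from the lever's side. Origin: underside centre, on the bench; x points from lever to bar, z up. The stands change places and turn.
- clutch_bar: steel tube with black ribbed rubber grip, 32 mm diameter, its axis 12 mm behind (+x of) the stand's origin and 140 mm up, the grip reaching to y = +84 mm; fixed. Same origin and axes as the stand. Not to be touched.
- clutch_lever (a joint): swing of the clutch lever about its upright pivot, rad: 0 = out at rest (tip flared away from the bar), 0.32 = in at its firm stop, parallel to the bar with 36 mm clear between lever and rubber grip. A spring returns it: pressed at point clutch_press it takes about 2.3 N to start and 6.1 N at the stop; beyond the stop it is rigid.
- clutch_press (a point): middle of the outer (away from the bar) face of the clutch lever's blade, 140 mm above the bench, 69 mm from the pivot: the place to press. It moves with the lever; its x axis is square to the blade and points in the pressing direction, towards the bar; its +y axis points along the blade to the free end, 16 mm on; z is up.
- clutch_hinge (a point): pivot of the clutch lever, at the middle of the blade's height (140 mm above the bench); upright axis. Same axes as clutch_press.
- clutch_blade: the clutch lever's aluminium blade, 16 mm high and 8 mm thick. Origin on the pivot, axes as clutch_press.
- clutch_back: the inner face of the clutch lever's blade, facing the bar; touched only if a finger is put between lever and bar, which is not wanted. Origin on the pivot, axes as clutch_press.
- brake_stand: fixed stand of the brake handle: plywood base 90 x 170 x 18 mm, steel post at its +y end, level bar along y (axis 140 mm up), lever in front. The brake lever is the LONG one: 120 mm, 20 mm ball end, pivot on the left seen from the lever's side. Origin: underside centre, on the bench; x points from lever to bar, z up. The stands change places and turn.
- brake_bar: steel tube with black ribbed rubber grip, 32 mm diameter, its axis 12 mm behind (+x of) the stand's origin and 140 mm up, the grip reaching to y = -84 mm; fixed. Same origin and axes as the stand. Not to be touched.
- brake_lever (a joint): swing of the brake lever about its upright pivot, rad: 0 = out at rest (tip flared away from the bar), 0.32 = in at its firm stop, parallel to the bar with 36 mm clear between lever and rubber grip. A spring returns it: pressed at point brake_press it takes about 1.5 N to start and 4.0 N at the stop; beyond the stop it is rigid.
- brake_press (a point): middle of the outer (away from the bar) face of the brake lever's blade, 140 mm above the bench, 104 mm from the pivot: the place to press. It moves with the lever; its x axis is square to the blade and points in the pressing direction, towards the bar; its -y axis points along the blade to the free end, 16 mm on; z is up.
- brake_hinge (a point): pivot of the brake lever, at the middle of the blade's height (140 mm above the bench); upright axis. Same axes as brake_press.
- brake_blade: the brake lever's aluminium blade, 16 mm high and 8 mm thick. Origin on the pivot, axes as brake_press.
- brake_back: the inner face of the brake lever's blade, facing the bar; touched only if a finger is put between lever and bar, which is not wanted. Origin on the pivot, axes as brake_press.
- driver_2: loose red screwdriver, 171 x 29 x 26 mm, lying between the stands; bystander. Origin: centre of underside.
- block_2: loose pine offcut, 48 x 75 x 28 mm, on the robot's side of the stands; bystander. Origin: centre of underside.
- pliers_1: loose pliers, 177 x 48 x 13 mm, front left; bystander. Origin: centre of underside.
- tape_measure_1: loose tape measure, 67 x 85 x 40 mm, behind the stands; bystander. Origin: centre of underside.
- spanner_1: loose combination spanner, 167 x 38 x 9 mm, behind the stands; bystander. Origin: centre of underside.

How it is judged:
By the outcome, as a careful person would: the job done as asked, in the order asked, and still so for the second after the job is handed in, while the arm keeps its last pose, push and grip.
It also fails if it takes over 51 s, if anything falls off the work surface, if the arm or the gripper's body presses on something with over 40 N, if the wrist force passes 120 N, or if a joint passes its speed limit or range.

## Working session

There is one attempt and no reset: what is moved stays moved. The work goes in short steps, Python scripts to look and compute and a tool call to move; the robot and the scene stay as the last step left them, time stands still between calls to the robot, and variables do not carry over. Pictures are saved under pics/ and viewed, at most 10 in all, crops included, and the job is handed in when it is done.

Besides the shell and the picture viewer there is one more tool, called after ">>>" as name([rows], argument=value, ...), one row to a line, values as JSON. play_rows: Moves the arm, as the interface text tells. Shift numbers are shares of 0.15 m and turn numbers shares of 0.08 rad, none past 1 either way. Its arguments: {"type":"object","properties":{"rows":{"type":"array"},"squeeze":{"type":"number"}},"required":["rows"]}

```bash
mkdir -p pics; python3 - <<'E'
from plant import r
import cv2,pickle
s=r.get_state();print(s)
d={}
for n in("scene","side","wrist"):
    d[n]=r.capture(n);cv2.imwrite(f"pics/{n}0.png",d[n]["image"])
    print(n,{k:v for k,v in d[n].items() if k!="image"})
pickle.dump((s,d),open("cap0.pkl","wb"))
E
```

```text
{'time_s': 0.0, 'joints': array([ 8.30823404e+01,  2.05908176e+01,  6.33423071e-01, -2.13284344e-02,
       -7.01349079e+01, -1.65060791e+01]), 'qd': array([ 0.08888205, -0.03751413, -0.0508194 ,  0.09248935,  0.16250649,
       -0.06432319]), 'joint_torque': array([-1.12793503e-03, -5.82697105e+01,  2.93045944e+01,  6.99684396e+00,
        6.78032055e-03, -1.68340212e-04]), 'tcp_pos': array([0.26816315, 0.61891077, 0.22562319]), 'eef_rot': array([ 1.79905804e+02, -7.00362848e-03, -2.34309966e+01]), 'contact_force': array([ 0.83309956, -0.44719936, -0.31543186]), 'moment': array([ 0.00772264, -0.01713194,  0.04121666]), 'gripper_force': 0.0, 'gripper_width': 0.08749701046023492}
scene {'fx': 404.51083149799797, 'fy': 404.51083149799797, 'cx': 318.1223833474221, 'cy': 202.17439103961146, 'distortion': array([-0.01023463,  0.        ,  0.        ,  0.        ,  0.        ]), 'R': array([[ 0.48100336, -0.87657795, -0.0157117 ],
       [-0.61222395, -0.32300914, -0.72169725],
       [ 0.62754888,  0.35675788, -0.6920305 ]]), 't': array([-0.08621693,  0.48783697,  0.63685918])}
side {'fx'
[... 236 characters left out ...]
    [-0.02314018, -0.36450681, -0.93091317],
       [ 0.03461629,  0.930312  , -0.36513189]]), 't': array([-0.54346069,  0.20976466,  0.8290035 ])}
wrist {'fx': 323.79219242288593, 'fy': 323.79219242288593, 'cx': 312.731228532639, 'cy': 195.40886671173445, 'distortion': array([-0.02480216,  0.        ,  0.        ,  0.        ,  0.        ]), 'T_tool_cam': array([[ 4.68315050e-05, -9.67621956e-01, -2.52403937e-01,
         6.77949766e-02],
       [ 9.99999992e-01,  7.45911606e-05, -1.00412618e-04,
        -4.02799823e-04],
       [ 1.15988556e-04, -2.52403930e-01,  9.67621952e-01,
        -1.58602324e-01],
       [ 0.00000000e+00,  0.00000000e+00,  0.00000000e+00,
         1.00000000e+00]])}
```

View pics/scene0.png

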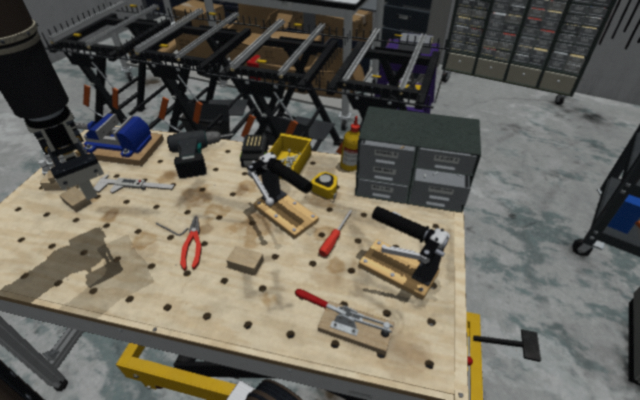

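View pics/side0.png

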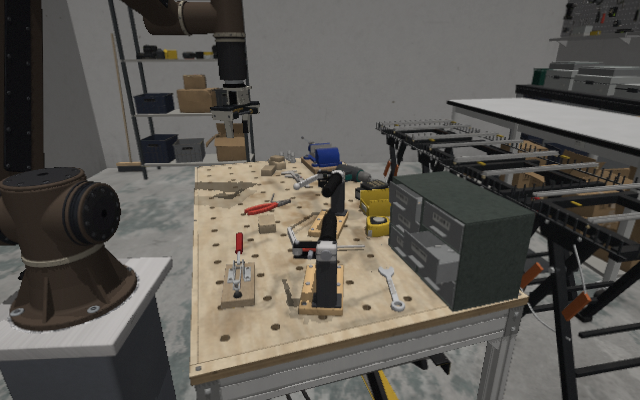

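The scene view shows the brake stand on the left (around 285,195, post at left) and the clutch stand on the right (around 405,250, post at right). Both levers are on the robot's side. I'll zoom in.

```bash
python3 - <<'E'
import cv2,pickle
s,d=pickle.load(open("cap0.pkl","rb"))
i=d["scene"]["image"]; a=i[130:245,230:340]; b=i[195:310,350:460]
cv2.imwrite("pics/z1.png",cv2.resize(cv2.hconcat([a,b]),(792,414),interpolation=cv2.INTER_CUBIC))
i=d["side"]["image"]; a=i[160:320,275:405]
cv2.imwrite("pics/z2.png",cv2.resize(a,None,fx=3.7,fy=3.7,interpolation=cv2.INTER_CUBIC))
E
```

```text
(no output)
```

View pics/z1.png

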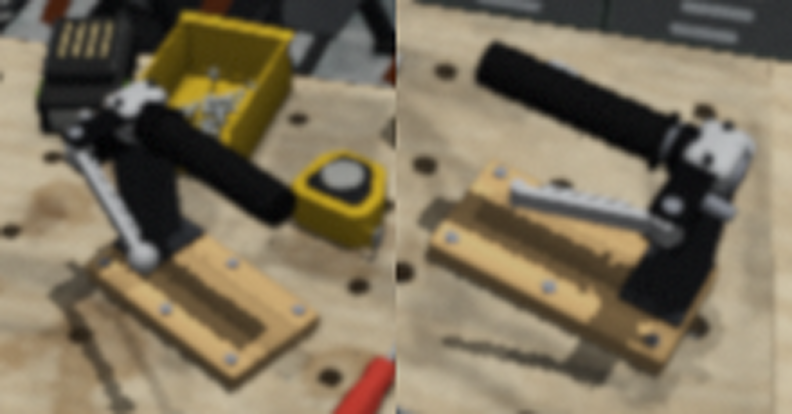

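View pics/z2.png

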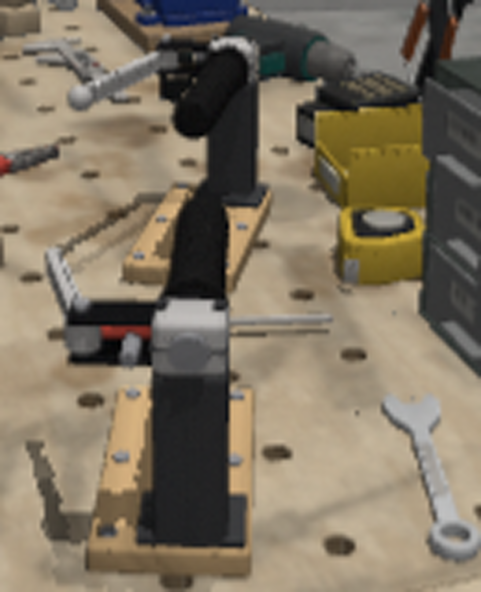

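Crops, original pixels. Brake in the scene view: ball about (269.7,200.8), pivot about (251,170). Clutch in the scene view: tip (383,248), pivot (425,260). Side view: brake ball (296.6,186.2), clutch tip (289,229). Next I cast rays onto the known heights.

```bash
cat >h.py <<'E'
import cv2,pickle,numpy as np
def ray(c,p,Tw=None):
    K=np.array([[c["fx"],0,c["cx"]],[0,c["fy"],c["cy"]],[0,0,1]])
    u=cv2.undistortPoints(np.array([[p]],float),K,c["distortion"])[0,0]
    v=np.array([u[0],u[1],1])
    if Tw is None: return -c["R"].T@c["t"], c["R"].T@v
    return Tw[:3,3],Tw[:3,:3]@v
def onz(c,p,z,Tw=None):
    o,d=ray(c,p,Tw); return o+d*(z-o[2])/d[2]
def tri(rs):
    A=0;b=0
    for o,d in rs:
        d=d/np.linalg.norm(d);P=np.eye(3)-np.outer(d,d);A=A+P;b=b+P@o
    return np.linalg.solve(A,b)
E
python3 - <<'E'
from h import *
np.set_printoptions(precision=4,suppress=True)
s,d=pickle.load(open("cap0.pkl","rb"));S=d["scene"];D=d["side"]
L=lambda x,y:(230+x/3.6,130+y/3.6)
R=lambda x,y:(350+(x-396)/3.6,195+y/3.6)
Z=lambda x,y:(275+x/3.7,160+y/3.7)
for n,c,p,z in [("b ball",S,L(143,255),.14),("b piv",S,L(75,145),.14),("b ball side",D,Z(80,97),.14),("b piv side",D,Z(165,62),.14),
 ("c tip",S,R(515,193),.14),("c piv",S,R(665,233),.14),("c tip side",D,Z(54,258),.14),("c piv side",D,Z(83,308),.14),
 ("b base L",S,L(95,265),.018),("b base F",S,L(235,378),.018),("b base R",S,L(318,315),.018),
 ("c base L",S,R(430,242),.018),("c base F",S,R(655,358),.018),("c base BL",S,R(498,163),.018),
 ("c base side FL",D,Z(88,550),.018),("c base side FR",D,Z(250,550),.018),("c base side bl",D,Z(118,392),.018),
 ("b base side FL",D,Z(125,272),.018),("b base side FR",D,Z(235,272),.018),("b bar end top",S,L(280,205),.14),("c bar end",S,R(490,62),.14)]:
    print(n,onz(c,p,z))
print(tri([ray(S,L(143,255)),ray(D,Z(80,97))]),tri([ray(S,R(515,193)),ray(D,Z(54,258))]))
E
```

```text
b ball [0.4823 0.2931 0.14  ]
b piv [0.5541 0.3987 0.14  ]
b ball side [0.4822 0.2944 0.14  ]
b piv side [0.5513 0.3785 0.14  ]
c tip [0.4721 0.0047 0.14  ]
c piv [ 0.4845 -0.0803  0.14  ]
c tip side [0.474  0.0096 0.14  ]
c piv side [ 0.4924 -0.0533  0.14  ]
b base L [0.5572 0.4017 0.018 ]
b base F [0.5086 0.2469 0.018 ]
b base R [0.5905 0.2247 0.018 ]
c base L [0.5062 0.0665 0.018 ]
c base F [ 0.4897 -0.0933  0.018 ]
c base BL [0.5913 0.0534 0.018 ]
c base side FL [ 0.4921 -0.1016  0.018 ]
c base side FR [ 0.5799 -0.1062  0.018 ]
c base side bl [0.5086 0.0589 0.018 ]
b base side FL [0.5142 0.2327 0.018 ]
b base side FR [0.5988 0.2278 0.018 ]
b bar end top [0.5663 0.2385 0.14  ]
c bar end [0.5636 0.0588 0.14  ]
[0.4822 0.293  0.1404] [0.4732 0.0052 0.1409]
```

Both levers agree across the two views to about 1 mm: clutch tip (0.473, 0.005) with stand yaw about -6°, brake ball (0.482, 0.293) with stand yaw about -16.5°. I'll shut the fingers, turn the finger backs towards the levers (yaw about -96°), then travel.

>>> play_rows([
  {"slide": [0, 0, 0], "delta_rot": [0, 0, 1], "fingers": -1},
  {"slide": [0, 0, 0], "delta_rot": [0, 0, 1], "fingers": -1},
  {"slide": [0, 0, 0], "delta_rot": [0, 0, 1], "fingers": -1},
  {"slide": [0, 0, 0], "delta_rot": [0, 0, 1], "fingers": -1},
  {"slide": [0, 0, 0], "delta_rot": [0, 0, 1], "fingers": -1},
  {"slide": [0, 0, 0], "delta_rot": [0, 0, 1], "fingers": -1},
  {"slide": [0, 0, 0], "delta_rot": [0, 0, 1], "fingers": -1},
  {"slide": [0, 0, 0], "delta_rot": [0, 0, 1], "fingers": -1},
], squeeze=5)

```text
time_s: 1.15
tcp_pos: [0.2683, 0.6192, 0.2262]
eef_rot: [180.0, -0.0, -60.2]
contact_force: [0.0, -0.1, -0.6]
gripper_width: 0.013
gripper_force: 0.0
```

>>> play_rows([
  {"slide": [0, 0, 0], "delta_rot": [0, 0, 1], "fingers": -1},
  {"slide": [0, 0, 0], "delta_rot": [0, 0, 1], "fingers": -1},
  {"slide": [0, 0, 0], "delta_rot": [0, 0, 1], "fingers": -1},
  {"slide": [0, 0, 0], "delta_rot": [0, 0, 1], "fingers": -1},
  {"slide": [0, 0, 0], "delta_rot": [0, 0, 1], "fingers": -1},
  {"slide": [0, 0, 0], "delta_rot": [0, 0, 1], "fingers": -1},
  {"slide": [0, 0, 0], "delta_rot": [0, 0, 1], "fingers": -1},
  {"slide": [0, 0, 0], "delta_rot": [0, 0, 0.8], "fingers": -1},
])

```text
time_s: 2.15
tcp_pos: [0.2683, 0.6192, 0.2262]
eef_rot: [180.0, -0.0, -96.0]
contact_force: [-0.3, 0.1, 0.0]
gripper_width: 0.0004
gripper_force: 0.0
```

```bash
python3 - <<'E'
from h import *
s,d=pickle.load(open("cap0.pkl","rb"));S=d["scene"];D=d["side"]
print(tri([ray(S,(298,293)),ray(D,(239,235))]), tri([ray(S,(390,328)),ray(D,(238,293))]))
E
```

```text
[0.33697803 0.13359564 0.0677099 ] [ 0.36787433 -0.06402964  0.03532209]
```

>>> play_rows([
  {"slide": [0.25, -0.09, 0], "delta_rot": [0, 0, 0], "fingers": -1},
  {"slide": [0.25, -0.09, 0], "delta_rot": [0, 0, 0], "fingers": -1},
  {"slide": [0.25, -0.09, 0], "delta_rot": [0, 0, 0], "fingers": -1},
  {"slide": [0.25, -0.09, 0], "delta_rot": [0, 0, 0], "fingers": -1},
  {"slide": [0.25, -0.09, 0], "delta_rot": [0, 0, 0], "fingers": -1},
  {"slide": [0.25, -0.09, 0], "delta_rot": [0, 0, 0], "fingers": -1},
  {"slide": [0.25, -0.09, 0], "delta_rot": [0, 0, 0], "fingers": -1},
  {"slide": [0.25, -0.09, 0], "delta_rot": [0, 0, 0], "fingers": -1},
])

```text
time_s: 3.15
tcp_pos: [0.3453, 0.3085, 0.2265]
eef_rot: [180.0, 0.0, -95.8]
contact_force: [0.7, 0.0, 0.3]
gripper_width: 0.0006
gripper_force: 0.0
```

>>> play_rows([
  {"slide": [0.25, -0.09, 0], "delta_rot": [0, 0, 0], "fingers": -1},
  {"slide": [0.25, -0.09, 0], "delta_rot": [0, 0, 0], "fingers": -1},
  {"slide": [0.25, -0.09, 0], "delta_rot": [0, 0, 0], "fingers": -1},
  {"slide": [0.25, -0.09, 0], "delta_rot": [0, 0, 0], "fingers": -1},
  {"slide": [0.25, -0.09, 0], "delta_rot": [0, 0, 0], "fingers": -1},
  {"slide": [0.25, -0.09, 0], "delta_rot": [0, 0, 0], "fingers": -1},
  {"slide": [0.25, -0.09, 0], "delta_rot": [0, 0, 0], "fingers": -1},
  {"slide": [0.2, -0.09, 0], "delta_rot": [0, 0, 0], "fingers": -1},
])

```text
time_s: 4.15
tcp_pos: [0.4228, 0.0065, 0.2266]
eef_rot: [-180.0, 0.0, -95.9]
contact_force: [0.6, 1.0, -0.1]
gripper_width: 0.0006
gripper_force: 0.0
```

```bash
python3 - <<'E'
from plant import r
import cv2,pickle
s=r.get_state();w=r.capture("wrist");c=r.capture("side");print(s["tcp_pos"],s["eef_rot"],s["contact_force"],s["joints"])
pickle.dump((s,w,c),open("cap1.pkl","wb"));cv2.imwrite("pics/w1.png",w["image"])
E
```

```text
[0.42276662 0.0064758  0.22661324] [-1.79992643e+02  9.23837067e-03 -9.58629553e+01] [ 0.62046577  1.0407454  -0.12132015] [ 2.78504548e+01 -4.21861047e+00 -2.89703936e+01 -3.96599980e-03
 -6.52369696e+01 -3.37117498e+01]
```

View pics/w1.png

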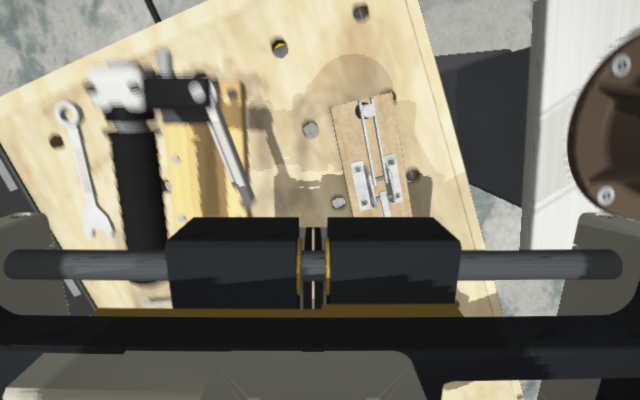

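The wrist view shows the clutch lever at left, pivot near (205,88) and blade end near (249,205), with the bar further left. I need the finger profile from the side camera before I touch anything.

```bash
python3 - <<'E'
from h import *
from scipy.spatial.transform import Rotation as Ro
np.set_printoptions(precision=4,suppress=True)
s,w,c=pickle.load(open("cap1.pkl","rb"))
T=np.eye(4);T[:3,:3]=Ro.from_euler('xyz',s["eef_rot"],degrees=True).as_matrix();T[:3,3]=s["tcp_pos"];Tw=T@w["T_tool_cam"]
for p in [(205,88),(249,207),(243,207),(253,205)]: print(p,onz(w,p,.148,Tw))
def proj(c,X):
    q=c["R"]@X+c["t"];return q[0]/q[2]*c["fx"]+c["cx"],q[1]/q[2]*c["fy"]+c["cy"]
print(proj(c,s["tcp_pos"]),proj(c,s["tcp_pos"]+[0,0,.066]))
i=c["image"][80:280,210:410]
cv2.imwrite("pics/s1.png",cv2.resize(i,None,fx=3,fy=3,interpolation=cv2.INTER_CUBIC))
E
```

```text
(205, 88) [ 0.4896 -0.084   0.148 ]
(249, 207) [0.4719 0.0052 0.148 ]
(243, 207) [0.4765 0.0048 0.148 ]
(253, 205) [0.4686 0.004  0.148 ]
(np.float64(262.99424402201686), np.float64(193.3047575982104)) (np.float64(260.76765731741773), np.float64(162.44889040532192))
```

View pics/s1.png

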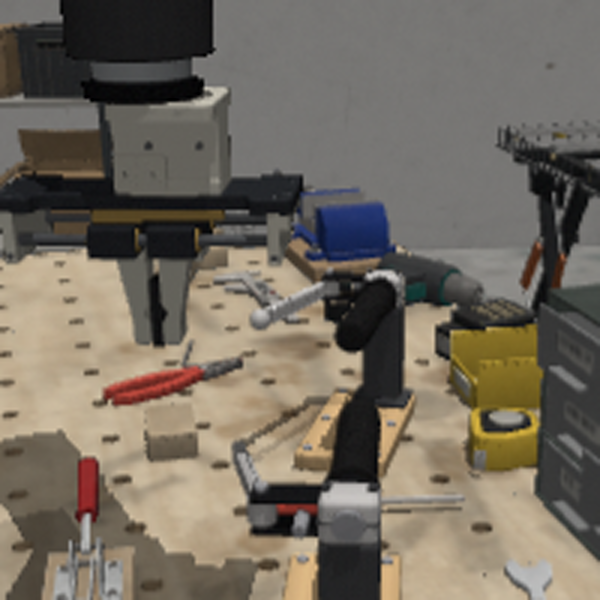

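Side view: the fingers taper, about 32 mm across the backs at the tips and about 40 mm at blade height. Line up with the clutch press point and descend to TCP z of about 0.125.

>>> play_rows([
  {"slide": [0.055, 0, 0.34], "delta_rot": [0, 0, 0], "fingers": -1},
  {"slide": [0, 0, 0.34], "delta_rot": [0, 0, 0], "fingers": -1},
  {"slide": [0, -0.1, 0], "delta_rot": [0, 0, 0], "fingers": -1},
  {"slide": [0, 0, 0], "delta_rot": [0, 0, 0], "fingers": -1},
])

```text
time_s: 4.75
tcp_pos: [0.4394, -0.0011, 0.1261]
eef_rot: [-179.9, -0.0, -95.8]
contact_force: [-1.1, 0.4, 0.8]
gripper_width: 0.0006
gripper_force: 0.0
```

```bash
python3 - <<'E'
from plant import r
import cv2,pickle
s=r.get_state();w=r.capture("wrist");c=r.capture("side");S=r.capture("scene");print(s["tcp_pos"],s["eef_rot"],s["contact_force"])
pickle.dump((s,w,c,S),open("cap2.pkl","wb"))
a=cv2.resize(c["image"][120:290,230:380],(400,453),interpolation=cv2.INTER_CUBIC);b=cv2.resize(w["image"][0:312,60:335],(399,453))
cv2.imwrite("pics/s2.png",cv2.hconcat([a,b]))
E
```

```text
[ 0.4393885 -0.0011462  0.1260512] [-1.79899064e+02 -5.23892926e-03 -9.57996402e+01] [-1.0867005   0.37642372  0.76599772]
```

View pics/s2.png

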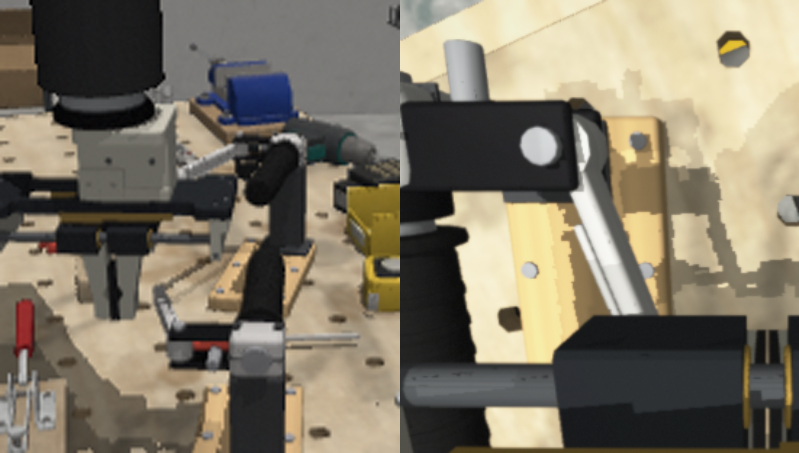

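The finger stands just outside the clutch blade near its free end, clear of everything. Now press in small steps.

>>> play_rows([
  {"slide": [0.014, -0.04, 0], "delta_rot": [0, 0, 0], "fingers": -1},
  {"slide": [0, -0.04, 0], "delta_rot": [0, 0, 0], "fingers": -1},
  {"slide": [0, -0.02, 0], "delta_rot": [0, 0, 0], "fingers": -1},
  {"slide": [0, 0, 0], "delta_rot": [0, 0, 0], "fingers": -1},
])

```text
time_s: 5.4
tcp_pos: [0.4516, -0.0055, 0.1245]
eef_rot: [180.0, -0.0, -95.9]
contact_force: [-2.1, 0.4, 1.6]
gripper_width: 0.0007
gripper_force: 1.2
```

>>> play_rows([
  {"slide": [0, -0.02, 0], "delta_rot": [0, 0, 0], "fingers": -1},
  {"slide": [0, -0.02, 0], "delta_rot": [0, 0, 0], "fingers": -1},
  {"slide": [0, 0, 0], "delta_rot": [0, 0, 0], "fingers": -1},
])

```text
time_s: 5.78
tcp_pos: [0.4575, -0.0061, 0.1243]
eef_rot: [180.0, -0.0, -95.9]
contact_force: [-2.5, 1.2, 1.8]
gripper_width: 0.0005
gripper_force: 1.3
```

>>> play_rows([
  {"slide": [0, -0.02, 0], "delta_rot": [0, 0, 0], "fingers": -1},
  {"slide": [0, -0.02, 0], "delta_rot": [0, 0, 0], "fingers": -1},
  {"slide": [0, 0, 0], "delta_rot": [0, 0, 0], "fingers": -1},
])

```text
time_s: 6.15
tcp_pos: [0.4637, -0.0066, 0.1244]
eef_rot: [180.0, -0.0, -95.9]
contact_force: [-4.9, 1.4, 1.0]
gripper_width: 0.0004
gripper_force: 1.7
```

Contact came where predicted, at TCP x of about 0.451, and the spring force is rising. Continue towards the stop, expected near x = 0.475.

>>> play_rows([
  {"slide": [0, -0.02, 0], "delta_rot": [0, 0, 0], "fingers": -1},
  {"slide": [0, -0.02, 0], "delta_rot": [0, 0, 0], "fingers": -1},
  {"slide": [0, 0, 0], "delta_rot": [0, 0, 0], "fingers": -1},
])

```text
time_s: 6.52
tcp_pos: [0.4695, -0.0071, 0.1245]
eef_rot: [180.0, 0.0, -95.9]
contact_force: [-5.1, 3.6, 0.9]
gripper_width: 0.0002
gripper_force: 2.2
```

>>> play_rows([
  {"slide": [0, -0.015, 0], "delta_rot": [0, 0, 0], "fingers": -1},
  {"slide": [0, 0, 0], "delta_rot": [0, 0, 0], "fingers": -1},
])

```text
time_s: 6.78
tcp_pos: [0.4716, -0.0073, 0.1245]
eef_rot: [180.0, 0.0, -95.8]
contact_force: [-4.8, 4.4, 1.4]
gripper_width: 0.0004
gripper_force: 2.4
```

>>> play_rows([
  {"slide": [0, -0.01, 0], "delta_rot": [0, 0, 0], "fingers": -1},
  {"slide": [0, 0, 0], "delta_rot": [0, 0, 0], "fingers": -1},
])

```text
time_s: 7.02
tcp_pos: [0.4731, -0.0074, 0.1245]
eef_rot: [180.0, 0.0, -95.9]
contact_force: [-5.1, 4.7, 0.4]
gripper_width: 0.0007
gripper_force: 2.5
```

>>> play_rows([
  {"slide": [0, -0.01, 0], "delta_rot": [0, 0, 0], "fingers": -1},
  {"slide": [0, 0, 0], "delta_rot": [0, 0, 0], "fingers": -1},
])

```text
time_s: 7.28
tcp_pos: [0.4745, -0.0075, 0.1245]
eef_rot: [180.0, 0.0, -95.9]
contact_force: [-5.2, 5.0, 0.5]
gripper_width: 0.0007
gripper_force: 2.7
```

>>> play_rows([
  {"slide": [0, -0.01, 0], "delta_rot": [0, 0, 0], "fingers": -1},
  {"slide": [0, 0, 0], "delta_rot": [0, 0, 0], "fingers": -1},
])

```text
time_s: 7.52
tcp_pos: [0.4759, -0.0076, 0.1244]
eef_rot: [180.0, 0.0, -95.9]
contact_force: [-5.3, 4.3, 0.6]
gripper_width: 0.0002
gripper_force: 2.9
```

>>> play_rows([
  {"slide": [0, -0.01, 0], "delta_rot": [0, 0, 0], "fingers": -1},
  {"slide": [0, 0, 0], "delta_rot": [0, 0, 0], "fingers": -1},
])

```text
time_s: 7.78
tcp_pos: [0.477, -0.0077, 0.1244]
eef_rot: [179.9, 0.0, -95.9]
contact_force: [-6.9, 6.1, 1.6]
gripper_width: 0.0002
gripper_force: 4.0
```

>>> play_rows([
  {"slide": [0, -0.01, 0], "delta_rot": [0, 0, 0], "fingers": -1},
  {"slide": [0, 0, 0], "delta_rot": [0, 0, 0], "fingers": -1},
])

```text
time_s: 8.02
tcp_pos: [0.4773, -0.0077, 0.1242]
eef_rot: [179.8, 0.0, -95.9]
contact_force: [-12.8, 9.3, 5.7]
gripper_width: 0.0007
gripper_force: 7.3
```

The force jumped and motion stalled, so the lever is at its stop. Hold for over a second, then back out.

>>> play_rows([
  {"slide": [0, 0, 0], "delta_rot": [0, 0, 0], "fingers": -1},
  {"slide": [0, 0, 0], "delta_rot": [0, 0, 0], "fingers": -1},
  {"slide": [0, 0, 0], "delta_rot": [0, 0, 0], "fingers": -1},
  {"slide": [0, 0, 0], "delta_rot": [0, 0, 0], "fingers": -1},
  {"slide": [0, 0, 0], "delta_rot": [0, 0, 0], "fingers": -1},
  {"slide": [0, 0, 0], "delta_rot": [0, 0, 0], "fingers": -1},
  {"slide": [0, 0, 0], "delta_rot": [0, 0, 0], "fingers": -1},
  {"slide": [0, 0, 0], "delta_rot": [0, 0, 0], "fingers": -1},
])

```text
time_s: 9.02
tcp_pos: [0.4773, -0.0077, 0.1242]
eef_rot: [179.8, 0.0, -95.9]
contact_force: [-12.3, 8.8, 5.6]
gripper_width: 0.0001
gripper_force: 7.1
```

>>> play_rows([
  {"slide": [0, 0, 0], "delta_rot": [0, 0, 0], "fingers": -1},
  {"slide": [0, 0, 0], "delta_rot": [0, 0, 0], "fingers": -1},
  {"slide": [0, 0, 0], "delta_rot": [0, 0, 0], "fingers": -1},
  {"slide": [0, 0, 0], "delta_rot": [0, 0, 0], "fingers": -1},
])

```text
time_s: 9.52
tcp_pos: [0.4773, -0.0077, 0.1242]
eef_rot: [179.8, 0.0, -95.9]
contact_force: [-13.0, 8.9, 7.3]
gripper_width: 0.0003
gripper_force: 7.1
```

>>> play_rows([
  {"slide": [0, 0.04, 0], "delta_rot": [0, 0, 0], "fingers": -1},
  {"slide": [0, 0.05, 0], "delta_rot": [0, 0, 0], "fingers": -1},
  {"slide": [0, 0.05, 0], "delta_rot": [0, 0, 0], "fingers": -1},
  {"slide": [0, 0.05, 0], "delta_rot": [0, 0, 0], "fingers": -1},
  {"slide": [0, 0.05, 0], "delta_rot": [0, 0, 0], "fingers": -1},
  {"slide": [0, 0.1, 0], "delta_rot": [0, 0, 0], "fingers": -1},
  {"slide": [0, 0, 0], "delta_rot": [0, 0, 0], "fingers": -1},
])

```text
time_s: 10.4
tcp_pos: [0.4276, -0.0029, 0.1248]
eef_rot: [-180.0, 0.0, -95.8]
contact_force: [-0.3, 0.3, -0.3]
gripper_width: 0.0003
gripper_force: 0.0
```

```bash
python3 - <<'E'
from plant import r
import cv2,pickle
s=r.get_state();c=r.capture("side");S=r.capture("scene");print(s["tcp_pos"],s["eef_rot"],s["contact_force"])
s0,d0=pickle.load(open("cap0.pkl","rb"))
# clutch lever springs back? difference vs the first pictures in lever window
for n,im,(a,b,e,f) in [("scene",S,(240,270,380,432)),("side",c,(222,250,285,305))]:
    print(n,cv2.absdiff(im["image"][a:b,e:f],d0[n]["image"][a:b,e:f]).max(2).mean())
a=cv2.resize(S["image"][130:310,230:460],None,fx=1.74,fy=1.74,interpolation=cv2.INTER_CUBIC);b=cv2.resize(c["image"][140:320,230:405],None,fx=1.74,fy=1.74,interpolation=cv2.INTER_CUBIC)
cv2.imwrite("pics/s3.png",cv2.hconcat([a,b]))
E
```

```text
[ 0.42764992 -0.0028545   0.12477883] [-1.79968628e+02  3.31309912e-02 -9.58113811e+01] [-0.28472219  0.29893952 -0.3229487 ]
scene 53.89102564102564
side 15.103571428571428
```

View pics/s3.png

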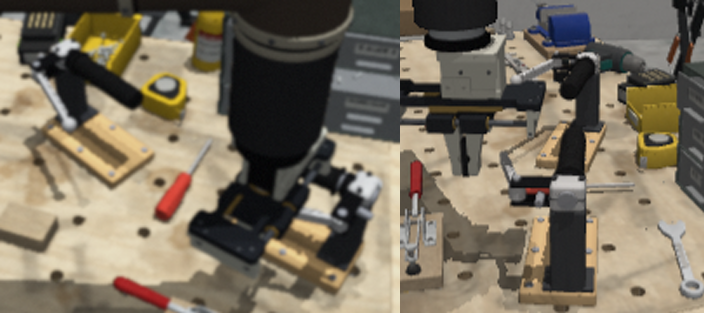

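The clutch lever is back out (side tip at about (292,229), as at the start). Now lift, move over to the brake and turn by 10.7°.

>>> play_rows([
  {"slide": [0, 0, -0.34], "delta_rot": [0, 0, 0], "fingers": -1},
  {"slide": [0, 0, -0.34], "delta_rot": [0, 0, 0], "fingers": -1},
  {"slide": [-0.36, 0.02, 0], "delta_rot": [0, 0, 0], "fingers": -1},
  {"slide": [-0.36, 0.02, 0], "delta_rot": [0, 0, 0], "fingers": -1},
  {"slide": [-0.36, 0.02, 0], "delta_rot": [0, 0, 0], "fingers": -1},
  {"slide": [-0.36, 0.02, 0], "delta_rot": [0, 0, 0], "fingers": -1},
  {"slide": [-0.36, 0.04, 0], "delta_rot": [0, 0, 0], "fingers": -1},
  {"slide": [-0.36, 0.04, 0], "delta_rot": [0, 0, 0], "fingers": -1},
])

```text
time_s: 11.5
tcp_pos: [0.4378, 0.3239, 0.2266]
eef_rot: [-180.0, 0.0, -95.8]
contact_force: [1.2, 0.6, 0.3]
gripper_width: 0.0007
gripper_force: 0.0
```

>>> play_rows([
  {"slide": [0, 0, 0], "delta_rot": [0, 0, 0.8], "fingers": -1},
  {"slide": [0, 0, 0], "delta_rot": [0, 0, 0.8], "fingers": -1},
  {"slide": [0, 0, 0], "delta_rot": [0, 0, 0.75], "fingers": -1},
  {"slide": [0, 0, 0], "delta_rot": [0, 0, 0], "fingers": -1},
])

```text
time_s: 12.0
tcp_pos: [0.4379, 0.322, 0.2264]
eef_rot: [-180.0, -0.0, -106.6]
contact_force: [-0.5, 0.3, 0.7]
gripper_width: 0.0004
gripper_force: 0.0
```

```bash
python3 - <<'E'
from plant import r
import cv2,pickle
s=r.get_state();w=r.capture("wrist");print(s["tcp_pos"],s["eef_rot"],s["contact_force"])
pickle.dump((s,w),open("cap3.pkl","wb"))
cv2.imwrite("pics/w3.png",cv2.resize(w["image"][0:290,20:400],(760,580),interpolation=cv2.INTER_CUBIC))
E
```

```text
[0.43788434 0.32199643 0.22637881] [-1.79996555e+02 -8.36846698e-03 -1.06585873e+02] [-0.47832622  0.28972204  0.69869162]
```

View pics/w3.png

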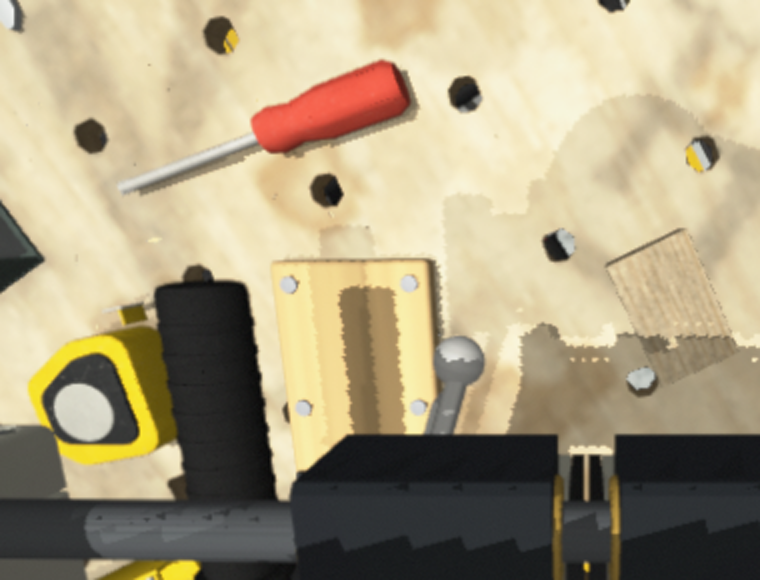

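The wrist view shows the brake ball at full-image pixel (250,180.5), and the stand's end edge is level, so the tool is aligned with the stand. Refine positions from it.

```bash
python3 - <<'E'
from h import *
from scipy.spatial.transform import Rotation as Ro
np.set_printoptions(precision=4,suppress=True)
s,w=pickle.load(open("cap3.pkl","rb"))
T=np.eye(4);T[:3,:3]=Ro.from_euler('xyz',s["eef_rot"],degrees=True).as_matrix();T[:3,3]=s["tcp_pos"];Tw=T@w["T_tool_cam"]
F=lambda x,y:(20+x/2,y/2)
g=lambda x,y,z:onz(w,F(x,y),z,Tw)
ball=g(460,361,.14);c1=g(432,262,.018);c2=g(275,262,.018)
print("ball",ball,"ballR",np.linalg.norm(g(484,361,.14)-ball),"corners",c1,c2,"blade edges",g(432,430,.148),g(455,430,.148))
X=(c2-c1);yaw=np.arctan2(X[1],X[0]);print(np.degrees(yaw),np.linalg.norm(X))
x=np.array([np.cos(yaw),np.sin(yaw),0]);y=np.array([-x[1],x[0],0])
O=(c1+c2)/2+.085*y; 
d=Ro.from_rotvec([0,0,-.32]).apply(-y)
print("O",O,"ball stand xy",(ball-O)@x,(ball-O)@y)
for L in (.11,.115,.12): H=ball-L*d; print(L,"H",H,"stand",(H-O)@x,(H-O)@y)
E
```

```text
ball [0.4802 0.2935 0.14  ] ballR 0.009293809153297167 corners [0.5071 0.2536 0.018 ] [0.5917 0.2281 0.018 ] blade edges [0.4976 0.3148 0.148 ] [0.4891 0.3173 0.148 ]
-16.78519391916453 0.08834612600472028
O [0.5739 0.3222 0.018 ] ball stand xy -0.0814132160089143 -0.05457705844411235
0.11 H [0.5435 0.3834 0.14  ] stand -0.046810894341141336 0.04983883754495614
0.115 H [0.5464 0.3875 0.14  ] stand -0.04523806153806082 0.054585014635368356
0.12 H [0.5493 0.3916 0.14  ] stand -0.04366522873498019 0.059331191725780545
```

Refined: brake hinge about (0.549, 0.391), with the ball centre at 120 mm from it, so the ball starts just 6 mm past the press point. I'll offset the finger slightly towards the pivot and yaw it by 3° so it bears at the press point clear of the ball, then descend and approach.

>>> play_rows([
  {"slide": [-0.03, 0, 0.34], "delta_rot": [0, 0, -0.65], "fingers": -1},
  {"slide": [0, 0, 0.33], "delta_rot": [0, 0, 0], "fingers": -1},
  {"slide": [0.004, -0.08, 0], "delta_rot": [0, 0, 0], "fingers": -1},
  {"slide": [0.004, -0.08, 0], "delta_rot": [0, 0, 0], "fingers": -1},
  {"slide": [0, 0, 0], "delta_rot": [0, 0, 0], "fingers": -1},
  {"slide": [0, 0, 0], "delta_rot": [0, 0, 0], "fingers": -1},
])

```text
time_s: 12.8
tcp_pos: [0.4627, 0.3196, 0.1275]
eef_rot: [-179.9, 0.1, -103.7]
contact_force: [-0.1, -0.2, 0.2]
gripper_width: 0.0003
gripper_force: 0.0
```

>>> play_rows([
  {"slide": [0.001, -0.02, 0], "delta_rot": [0, 0, 0], "fingers": -1},
  {"slide": [0.001, -0.02, 0], "delta_rot": [0, 0, 0], "fingers": -1},
  {"slide": [0, 0, 0], "delta_rot": [0, 0, 0], "fingers": -1},
])

```text
time_s: 13.18
tcp_pos: [0.4679, 0.3175, 0.1262]
eef_rot: [-180.0, 0.0, -103.6]
contact_force: [0.6, 0.6, -0.9]
gripper_width: 0.0004
gripper_force: 0.0
```

>>> play_rows([
  {"slide": [0.001, -0.02, 0], "delta_rot": [0, 0, 0], "fingers": -1},
  {"slide": [0.001, -0.02, 0], "delta_rot": [0, 0, 0], "fingers": -1},
  {"slide": [0, 0, 0], "delta_rot": [0, 0, 0], "fingers": -1},
])

```text
time_s: 13.55
tcp_pos: [0.4735, 0.3156, 0.1258]
eef_rot: [180.0, -0.0, -103.7]
contact_force: [-2.6, 0.4, 0.0]
gripper_width: 0.0005
gripper_force: 0.9
```

Contact is at TCP x of about 0.471, as planned. Continue.

>>> play_rows([
  {"slide": [0.001, -0.02, 0], "delta_rot": [0, 0, 0], "fingers": -1},
  {"slide": [0.001, -0.02, 0], "delta_rot": [0, 0, 0], "fingers": -1},
  {"slide": [0.001, -0.02, 0], "delta_rot": [0, 0, 0], "fingers": -1},
  {"slide": [0, 0, 0], "delta_rot": [0, 0, 0], "fingers": -1},
])

```text
time_s: 14.05
tcp_pos: [0.4823, 0.3131, 0.126]
eef_rot: [180.0, -0.0, -103.7]
contact_force: [-2.6, -0.8, -1.0]
gripper_width: 0.0
gripper_force: 1.2
```

>>> play_rows([
  {"slide": [0.001, -0.02, 0], "delta_rot": [0, 0, 0], "fingers": -1},
  {"slide": [0.001, -0.02, 0], "delta_rot": [0, 0, 0], "fingers": -1},
  {"slide": [0, 0, 0], "delta_rot": [0, 0, 0], "fingers": -1},
])

```text
time_s: 14.42
tcp_pos: [0.488, 0.3114, 0.126]
eef_rot: [180.0, -0.0, -103.7]
contact_force: [-3.0, -0.2, 1.0]
gripper_width: 0.0003
gripper_force: 1.4
```

>>> play_rows([
  {"slide": [0.001, -0.02, 0], "delta_rot": [0, 0, 0], "fingers": -1},
  {"slide": [0.001, -0.02, 0], "delta_rot": [0, 0, 0], "fingers": -1},
  {"slide": [0, 0, 0], "delta_rot": [0, 0, 0], "fingers": -1},
])

```text
time_s: 14.8
tcp_pos: [0.4938, 0.3097, 0.126]
eef_rot: [180.0, -0.0, -103.6]
contact_force: [-4.1, -1.6, 0.3]
gripper_width: 0.0004
gripper_force: 1.6
```

>>> play_rows([
  {"slide": [0.001, -0.015, 0], "delta_rot": [0, 0, 0], "fingers": -1},
  {"slide": [0, 0, 0], "delta_rot": [0, 0, 0], "fingers": -1},
])

```text
time_s: 15.05
tcp_pos: [0.4958, 0.309, 0.126]
eef_rot: [180.0, -0.0, -103.6]
contact_force: [-3.6, -2.0, 0.3]
gripper_width: 0.0004
gripper_force: 1.7
```

>>> play_rows([
  {"slide": [0.0005, -0.01, 0], "delta_rot": [0, 0, 0], "fingers": -1},
  {"slide": [0, 0, 0], "delta_rot": [0, 0, 0], "fingers": -1},
])

```text
time_s: 15.3
tcp_pos: [0.4972, 0.3086, 0.126]
eef_rot: [180.0, -0.0, -103.6]
contact_force: [-4.7, -0.7, 0.0]
gripper_width: 0.0003
gripper_force: 1.8
```

>>> play_rows([
  {"slide": [0.0005, -0.01, 0], "delta_rot": [0, 0, 0], "fingers": -1},
  {"slide": [0, 0, 0], "delta_rot": [0, 0, 0], "fingers": -1},
])

```text
time_s: 15.55
tcp_pos: [0.4987, 0.3082, 0.126]
eef_rot: [180.0, -0.0, -103.6]
contact_force: [-4.8, -1.3, 0.4]
gripper_width: 0.0005
gripper_force: 1.8
```

>>> play_rows([
  {"slide": [0.0005, -0.01, 0], "delta_rot": [0, 0, 0], "fingers": -1},
  {"slide": [0, 0, 0], "delta_rot": [0, 0, 0], "fingers": -1},
])

```text
time_s: 15.8
tcp_pos: [0.5001, 0.3078, 0.126]
eef_rot: [180.0, -0.0, -103.6]
contact_force: [-4.4, -2.3, -0.6]
gripper_width: 0.0007
gripper_force: 1.9
```

>>> play_rows([
  {"slide": [0.0005, -0.01, 0], "delta_rot": [0, 0, 0], "fingers": -1},
  {"slide": [0, 0, 0], "delta_rot": [0, 0, 0], "fingers": -1},
])

```text
time_s: 16.05
tcp_pos: [0.5015, 0.3073, 0.126]
eef_rot: [180.0, -0.0, -103.6]
contact_force: [-5.3, -2.0, 1.0]
gripper_width: 0.0003
gripper_force: 2.0
```

>>> play_rows([
  {"slide": [0, -0.008, 0], "delta_rot": [0, 0, 0], "fingers": -1},
  {"slide": [0, 0, 0], "delta_rot": [0, 0, 0], "fingers": -1},
])

```text
time_s: 16.3
tcp_pos: [0.5026, 0.307, 0.126]
eef_rot: [180.0, -0.0, -103.6]
contact_force: [-5.0, -2.3, 1.0]
gripper_width: 0.0004
gripper_force: 2.0
```

>>> play_rows([
  {"slide": [0, -0.008, 0], "delta_rot": [0, 0, 0], "fingers": -1},
  {"slide": [0, 0, 0], "delta_rot": [0, 0, 0], "fingers": -1},
])

```text
time_s: 16.55
tcp_pos: [0.5031, 0.3068, 0.1259]
eef_rot: [179.9, -0.0, -103.6]
contact_force: [-9.0, 0.3, 1.9]
gripper_width: 0.0009
gripper_force: 4.0
```

The force doubled and motion stalled, so the brake lever is at its stop under a gentle push of about 9 N. Hold and check.

>>> play_rows([
  {"slide": [0, 0, 0], "delta_rot": [0, 0, 0], "fingers": -1},
  {"slide": [0, 0, 0], "delta_rot": [0, 0, 0], "fingers": -1},
  {"slide": [0, 0, 0], "delta_rot": [0, 0, 0], "fingers": -1},
  {"slide": [0, 0, 0], "delta_rot": [0, 0, 0], "fingers": -1},
  {"slide": [0, 0, 0], "delta_rot": [0, 0, 0], "fingers": -1},
  {"slide": [0, 0, 0], "delta_rot": [0, 0, 0], "fingers": -1},
  {"slide": [0, 0, 0], "delta_rot": [0, 0, 0], "fingers": -1},
  {"slide": [0, 0, 0], "delta_rot": [0, 0, 0], "fingers": -1},
])

```text
time_s: 17.55
tcp_pos: [0.5031, 0.3068, 0.1259]
eef_rot: [179.9, -0.0, -103.6]
contact_force: [-8.1, -1.4, 1.7]
gripper_width: 0.0005
gripper_force: 3.8
```

```bash
python3 - <<'E'
from plant import r
import cv2
s=r.get_state();w=r.capture("wrist");c=r.capture("side");print(s["tcp_pos"],s["contact_force"])
a=cv2.resize(c["image"][110:300,240:400],(400,475),interpolation=cv2.INTER_CUBIC);b=cv2.resize(w["image"][0:400,60:397],(400,475))
cv2.imwrite("pics/s4.png",cv2.hconcat([a,b]))
E
```

```text
[0.50305922 0.30675954 0.12591461] [-8.09410394 -1.40854217  1.6520409 ]
```

View pics/s4.png

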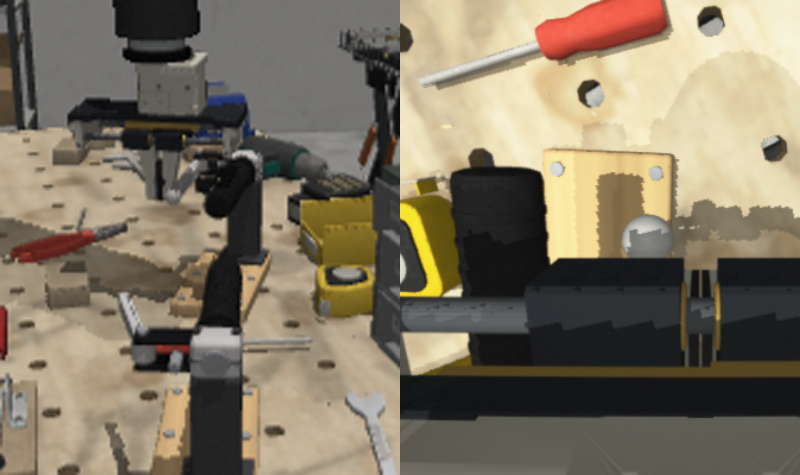

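Brake ball in the side view moved from (297,186) to about (310,187), roughly 38 mm, which is the full swing. The clutch is out, the bars are clear and the bystanders are in place. Hand in.

```bash
python3 -c "
from plant import r
print(r.close_job())"
```

```text
the job is handed in; nothing more can be done
None
```

I pressed the clutch lever to its stop, held it for 1.5 s and let it spring fully back out; the brake lever is now held in at its stop with about 8 N, ready for you to measure the gap.

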